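# Set the float on the bush slide

## Task

First lay the upright bronze bush on its side in the V trough of the feed slide and let go of it. Then crank the handwheel clockwise all the way to its stop, back it off exactly two full turns, and finish while still gripping the wheel's handle between the fingers, so that the setting cannot creep. Leave the shoe holder, rubber buffer and scraper where they are.

Things in the scene. Friction and masses are not known exactly. Their poses are not given: they have to be found in the camera images.
- bush_mid (a point): Plain bronze bush (yellow metal tube), outside diameter 40 mm, bore 28 mm, 100 mm long, 0.45 to 0.65 kg, standing on end on the counter at the start. This point is its centre, half-way along; its z axis is the bush's axis (both ends are alike).
- cradle (a point): Where the bush's centre belongs in the V trough on the slide's carriage: x along the trough, towards the handwheel; z up. V sides at 90 degrees, bottom 28 mm below this point (35 mm above the counter), board tips 10 mm below it and up to 23 mm to either side. Trough 115 mm long, half of it either way, its -x end open. The carriage moves +x 6 mm per clockwise wheel turn.
- trough_end (a point): Middle of the top edge of the trough's far end plate, on its inner face: 57 mm along +x from cradle and 8 mm below it; moves with the carriage. Beyond it, fixed on the bed, stands the steel anvil block, 60 mm high above the counter.
- wheel_hub (a point): Point on the handwheel's vertical axis, level with the middle of the handle, 137 mm above the counter; 180 mm along the trough's +x from cradle when fully wound in. Fixed on the slide's bed (grey plate 340 x 130 x 15 mm, screwed down), axes parallel to cradle's. The steel wheel, 124 mm across, lies level on a grey housing, rim top 107 mm above the counter.
- crank_grip (a point): Middle of the wheel's handle: an upright black cylinder, 24 mm diameter, 60 mm tall (107 to 167 mm above the counter), standing on the wheel's rim 55 mm from its axis. It spins freely on its own pin, so it can be pinched from above and carried round the circle without turning the gripper.
- wheel (a joint): Angle of the handwheel in rad: 0 at the clockwise stop (fully wound in, carriage at the anvil), growing as it turns anticlockwise seen from above; one turn is 6.283. It starts between about 0.5 and 1.3 turns out and can go to 4 turns. It needs about 2 to 3 N at the handle, stays where it is left, and the stop is hard.
- shoe_holder: Bystander: bronze shoe holder, a 50 x 110 mm channel, 42 mm high, origin under its centre, loose on the counter.
- buffer: Bystander: grey rubber buffer block 80 x 60 x 50 mm with a steel disc on top, origin under its centre, loose on the counter.
- scraper: Bystander: orange-handled brass scraper lying along its x axis, about 200 mm long, 22 mm high, origin near its middle on the counter.
There are look-alikes about, which are no part of the job. Leave any blue look-alike of the part that bears bush_mid alone.

How it is judged (in metres and radians):
On the way, in this order (a step that is already met when the one before it is completed fails the run):
1. the bush lies on its side in the trough, let go (x of bush_mid in the frame of cradle between -0.04 and 0.04 m and y of bush_mid in the frame of cradle between -0.006 and 0.006 m and z of bush_mid in the frame of cradle between -0.006 and 0.006 m and angle between the z axis of bush_mid and the x axis of cradle, either way round below 0.12 rad and contact force between the fingers and bush below 0.2 N), for 0.2 s.
2. the wheel is wound clockwise to its stop (value of joint wheel below 0.08 rad), for 0.1 s.
At the end, for the whole second after the job is handed in: Wheel still, two turns (12.57 rad) off its stop within 0.26; fingers grip handle with over 2 N, within 40 mm of its middle, 12 mm of its axis; bush untouched in the trough, within 40 mm along, 6 mm across and in height of the cradle point, axis within 0.12 rad of the trough's (all of step 1 and value of joint wheel between 12.306 and 12.826 rad and velocity of joint wheel between -0.1 and 0.1 rad/s and contact force between the fingers and spinner above 2 N and distance between the grasp point and crank_grip below 0.04 m and horizontal distance between the grasp point and crank_grip below 0.012 m); the arm keeps its last pose, push and grip.
It fails at once if the shoe holder is pushed more than 20 mm (distance of shoe_holder from where it was at the start of the episode above 0.02 m).
It fails at once if the rubber buffer is pushed more than 20 mm (distance of buffer from where it was at the start of the episode above 0.02 m).
It fails at once if the scraper is pushed more than 20 mm (distance of scraper from where it was at the start of the episode above 0.02 m).
It also fails if it takes over 72 s, if anything falls off the work surface, if the arm or the gripper's body presses on something with over 40 N, if the wrist force passes 120 N, or if a joint passes its speed limit or range.

## Robot

A 6-joint arm with a two-finger parallel gripper is mounted at the origin on the work surface. World frame = base frame: x ahead of the robot, y to its left, z up, the work surface at z = 0. Lengths are in mm, angles in rad, forces in N, time in s.
With the tool pointing down it reaches from about 325 to 925 mm from the base axis. Payload 3.1 kg.
Tool frame: the origin (TCP) lies on the centre line of the jaws, within the pads' length; the fingertips stand 11 mm ahead of it and the grasp point (between the pads) lies 8 mm behind it; z points along the fingers, y is the line along which they close (so a half turn about z gives the same grasp; the last joint's range is limited). The gripper opens to 85 mm and grips with 20 to 120 N. Pads are 22 mm wide; open, the fingers measure 114 mm over their backs; the gripper's body (76 mm by 85 mm) begins 54 mm behind the grasp point. The pads swing forward as they close: fully open they stand 13 mm farther back than shut.
Start: joints at [-1.269, 0.217, 1.613, -0, 1.311, -0.112], TCP at [251.329, -572.253, 242.3] pointing down, gripper open.
Joint ranges: [-2.75, 2.75], [-0.78, 2.1], [0.31, 2.55], [-1.13, 4.27], [0.13, 2.63], [-2.58, 2.58]. Speed limits (rad/s): [2.79, 2.79, 3.14, 3.14, 3.14, 3.14].

## Interface

Orientations are given as a unit quaternion [x, y, z, w].
In Python, from workcell import state, read_camera, camera_params, job, spotter gives the robot as it stands. The module is installed in compiled form; this text tells all that it offers.
- The arm moves only by the tool jog_arm, never from a script. Its argument "commands" is a list of rows, each a list of 5 numbers: the closure in counts, from 0 (fully open) to 255 (shut), then the shift along the tool's x, y, z in cm, then the turn about the tool's z in degrees. A call has 1 to 8 rows; each row shifts and turns the commanded pose from where the row before left it, along the tool's axes as they then stand; what a row does not reach is not made up. A row lasts 1/8 s, in which the tool goes at most 62.5 mm and 10.7 degrees, less where a joint would pass 70% of its speed; a pose out of reach is approached as far as the arm can. A call is refused whole if a number of a shift passes 6.25 or a number of a turn 10.7, either way. A call with a gripper value outside its range is refused whole. The fingers move at their own pace and stop on an object; "newtons" is the grip in N (left out, the last holds). Time passes only in rows, so rows that do not move let the fingers close. It gives the time, the measured TCP pose, the force, the opening and the grip force at its end, in the units of the state.
- state(): the state, without advancing time (a new reading comes with each control period).
- read_camera(name): name is "scene" or "top"; returns the picture (400x640x3 uint8, blue, green, red); there is no depth.
- camera_params(name): a dict with "mtx" (3x3 intrinsics, pixels), "R" (3x3) and "t" (3): a world point X has camera coordinates R X + t. Camera axes: x right, y down, z forward; pixel columns grow to the right and rows downward; lengths in mm; the calibration is good to about 2 mm. A picture is of the moment at which its call begins. camera_params takes no time and is no camera call.
- job.hand_in(): hands the job in; it is judged then, once.
Trained networks look in the newest picture that a camera, given by its name, has taken for a name from the list of things; names that differ only in an ending like _2 or _b are one class to them, and where a whole thing is asked for, a point or a joint stands for the part that bears it (a point fixed in the world has none). Each returns a list of dicts, best first, with "p" (0 to 1); they miss things now and then, are a little off and sometimes report something else, mostly with a low value. They report only what shows in the picture. A call takes as long as a camera call. They do not tell look-alikes from the thing itself.
- spotter.search_frame(camera, name): "pixel" ([column, row] in pixels, amid what is visible of it).
- spotter.outline_of(camera, name): "pixels" (400x640 bool, what is visible of it) and "pixel" ([column, row] in pixels, amid what is visible of it).
- spotter.landmark_of(camera, name): "pixel" ([column, row] in pixels: a listed point, or the origin of a listed thing).
The state is a dict: "time_s": time; "q": joint angles; "dq": joint speeds; "tau": joint torques, N m; "tcp_pos": TCP position; "ee_rot": TCP orientation; "ft_force": force on the tool from outside, world axes, zero at the start; "wrist_torque": the same for the moment, N m; "width": opening from 0.0 (shut) to 1.0 (fully open); "finger_force": force on a finger pad.
Only numpy, scipy, OpenCV 4.12 (cv2) and the standard library are available. Lean on these libraries where they do the work, as an engineer would, in place of code of your own. Each camera call takes 0.05 s, during which the arm holds its last target. There are 200 camera calls.

## Working session

There is one attempt and no reset: what is moved stays moved. The work goes in short steps, Python scripts to look and compute and a tool call to move; the robot and the scene stay as the last step left them, time stands still between calls to the robot, and variables do not carry over. Pictures are saved under pics/ and viewed, at most 10 in all, crops included, and the job is handed in when it is done.

Besides the shell and the picture viewer there is one more tool, called after ">>>" by a JSON object that holds its "method" and its "body", one argument or row to a line. jog_arm: Moves the arm, as the interface text tells. Its arguments: {"type":"object","properties":{"commands":{"type":"array","items":{"type":"array","items":{"type":"number"}}},"newtons":{"type":"number"}},"required":["commands"]}

```bash
mkdir -p pics
cat > h.py <<'E'
import numpy as np, cv2
from workcell import state, read_camera, camera_params, job, spotter
def ray(cam,px):
    p=camera_params(cam);K=np.array(p["mtx"]);R=np.array(p["R"]);t=np.array(p["t"])
    d=R.T@np.linalg.inv(K)@np.array([px[0],px[1],1.]);return -R.T@t,d
def atz(cam,px,z):
    c,d=ray(cam,px);return c+d*(z-c[2])/d[2]
def proj(cam,X):
    p=camera_params(cam);u=np.array(p["mtx"])@(np.array(p["R"])@np.array(X,float)+np.array(p["t"]));return u[:2]/u[2]
E
python3 - <<'E'
from h import *
a=read_camera("scene");b=read_camera("top")
cv2.imwrite("pics/s.png",a);cv2.imwrite("pics/t.png",b)
Z={"bush_mid":50,"cradle":63,"trough_end":55,"wheel_hub":137,"crank_grip":137,"shoe_holder":0,"buffer":0,"scraper":0}
for n,z in Z.items():
  for c in("top","scene"):
    print(n,c,[(np.round(r["pixel"]),round(r["p"],2),np.round(atz(c,r["pixel"],z)[:2])) for r in spotter.landmark_of(c,n)[:3]])
for c in("top","scene"): print(c,np.round(ray(c,(320,200))[0]))
s=state();print(s)
E
```

```text
bush_mid top [(array([236., 241.]), 0.68, array([426., 195.])), (array([215., 210.]), 0.48, array([520., 260.]))]
bush_mid scene [(array([395., 140.]), 0.96, array([516., 265.])), (array([354., 136.]), 0.89, array([434., 183.]))]
cradle top [(array([297., 186.]), 0.9, array([582.,  11.]))]
cradle scene [(array([347., 203.]), 0.66, array([591.,  14.]))]
trough_end top [(array([320., 181.]), 0.58, array([599., -56.]))]
trough_end scene [(array([330., 221.]), 0.76, array([601., -51.])), (array([392., 142.]), 0.22, array([519., 246.]))]
wheel_hub top [(array([366., 176.]), 0.85, array([ 592., -190.]))]
wheel_hub scene [(array([288., 235.]), 0.67, array([ 601., -179.]))]
crank_grip top [(array([373., 189.]), 0.66, array([ 553., -206.]))]
crank_grip scene [(array([262., 227.]), 0.63, array([ 550., -211.]))]
shoe_holder top [(array([206., 168.]), 0.82, array([662., 298.]))]
shoe_holder scene [(array([438., 180.]), 0.65, array([670., 293.]))]
buffer top [(array([443., 226.]), 0.59, array([ 458., -432.]))]
buffer scene [(array([173., 276.]), 0.71, array([ 456., -426.]))]
scraper top [(array([438., 173.]), 0.58, array([ 626., -428.]))]
scraper scene [(array([214., 333.]), 0.94, array([ 634., -422.]))]
top [ 275.  -52. 1586.]
scene [ 964. -411.  987.]
{'time_s': 0.9, 'q': array([-1.26919277e+00,  2.16877261e-01,  1.61335872e+00, -1.05258543e-05,
        1.31130674e+00, -1.12203972e-01]), 'dq': array([ 0.00047192,  0.00172719,  0.0010981 ,  0.00111081,  0.00066342,
       -0.00154782]), 'tau': array([ 5.53170521e-04, -3.96877277e+01, -3.04260993e+01, -2.14935053e-04,
        6.01347692e-04,  9.51214446e-06]), 'tcp_pos': array([ 251.33597266, -572.27062857,  242.33598025]), 'ee_rot': array([ 9.78671389e-01,  2.05432013e-01, -2.70287397e-06,  2.53388667e-05]), 'ft_force': array([ 0.0154242 ,  0.29453227, -0.30620319]), 'wrist_torque': array([ 0.03018406,  0.02052184, -0.01054854]), 'finger_force': 0.0, 'width': 1.0010016784912854}
```

View pics/s.png

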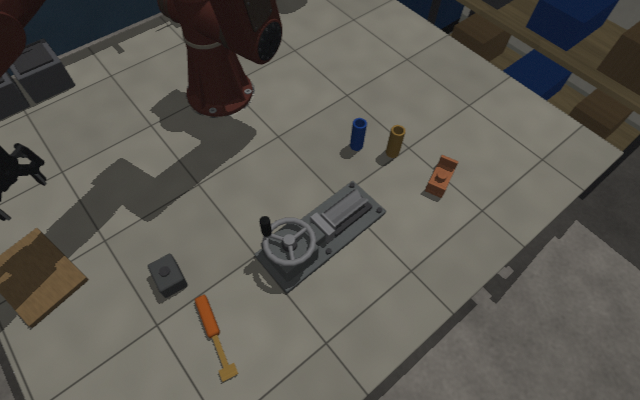

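View pics/t.png

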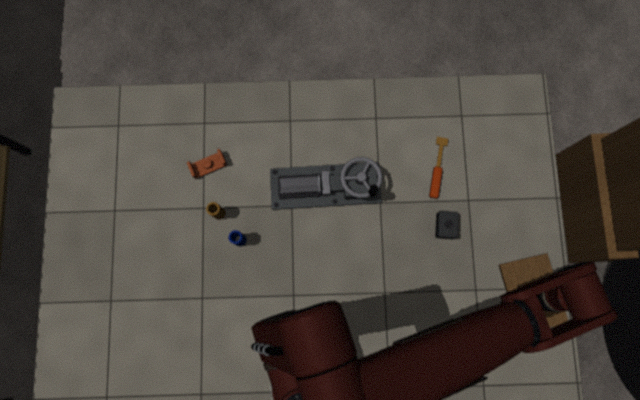

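Candidates for the bush: yellow tube at scene (396,140) / top (216,210), and its blue look-alike at scene (358,134) / top (237,238). The bronze one is the yellow tube. I'll check that in one close crop and triangulate the points.

```bash
cat >> h.py <<'E'
def tri(pa,pb):
    A=np.zeros((3,3));b=np.zeros(3)
    for c,p in(("top",pa),("scene",pb)):
        o,d=ray(c,p);d=d/np.linalg.norm(d);M=np.eye(3)-np.outer(d,d);A+=M;b+=M@o
    return np.linalg.solve(A,b)
E
python3 - <<'E'
from h import *
from scipy.optimize import least_squares
a=read_camera("scene");b=read_camera("top");im={"scene":a,"top":b}
def hull_mask(c,P):
    px=np.array([proj(c,x) for x in P],np.float32);return px
def get(n,cam,near):
    L=spotter.outline_of(cam,n);L=[r for r in L if np.hypot(*(np.array(r["pixel"])-near))<15]
    return L[0]["pixels"] if L else None
# bush: match silhouette centroid + top camera
th=np.linspace(0,2*np.pi,40)
def cyl(x,y,r,z0,z1): return np.array([[x+r*np.cos(t),y+r*np.sin(t),z] for z in(z0,z1) for t in th])
def cent(c,P):
    h=cv2.convexHull(hull_mask(c,P));m=cv2.moments(h);return np.array([m["m10"]/m["m00"],m["m01"]/m["m00"]])
obs={}
for c,nr in(("scene",(396,140)),("top",(216,210))):
    m=get("bush_mid",c,nr)
    if m is not None:
        v=cv2.moments(m.astype(np.uint8),True);obs[c]=np.array([v["m10"]/v["m00"],v["m01"]/v["m00"]])
        s=least_squares(lambda q:cent(c,cyl(q[0],q[1],20,0,100))-obs[c],[518,262]).x
        print("bush",c,obs[c].round(1),s.round(1),"area",v["m00"])
s=least_squares(lambda q:np.r_[[cent(c,cyl(q[0],q[1],20,0,100))-obs[c] for c in obs]].ravel(),[518,262]).x;print(s)
# wheel outline
for c,nr in(("scene",(290,238)),("top",(362,178))):
    m=get("wheel",c,nr)
    if m is None: print("no wheel",c);continue
    k=max(cv2.findContours(m.astype(np.uint8),0,1)[0],key=cv2.contourArea);print(c,cv2.boundingRect(k),cv2.contourArea(k))
# hub etc
for n,z in(("cradle",63),("trough_end",55),("wheel_hub",137),("crank_grip",137)):
    t=spotter.landmark_of("top",n)[0]["pixel"];s2=spotter.landmark_of("scene",n)[0]["pixel"];print(n,tri(t,s2).round(1))
x0,y0,w,h=220,110,200,150
A=cv2.resize(a[180:300,240:400],None,fx=5,fy=5,interpolation=cv2.INTER_CUBIC)
B=cv2.resize(a[105:175,340:480],None,fx=4,fy=4,interpolation=cv2.INTER_CUBIC)
cv2.imwrite("pics/slide.png",A);cv2.imwrite("pics/bush.png",B)
cv2.imwrite("pics/topslide.png",cv2.resize(b[150:220,260:400],None,fx=5.5,fy=5.5,interpolation=cv2.INTER_CUBIC))
E
```

```text
Traceback (most recent call last):
  File "h.py", line 9, in proj
    p=camera_params(cam);u=np.array(p["mtx"])@(np.array(p["R"])@np.array(X,float)+np.array(p["t"]));return u[:2]/u[2]
ValueError: time passes only in moves, steps and waits
```

```bash
python3 - <<'E'
s=open("h.py").read()
s=s.replace("def ray","from functools import lru_cache\ncamera_params=lru_cache(camera_params)\ndef ray",1)
s+='''
th=np.linspace(0,2*np.pi,40)
def cyl(x,y,r,z0,z1): return np.array([[x+r*np.cos(t),y+r*np.sin(t),z] for z in(z0,z1) for t in th])
def cent(c,P):
    h=cv2.convexHull(np.array([proj(c,x) for x in P],np.float32));m=cv2.moments(h);return np.array([m["m10"]/m["m00"],m["m01"]/m["m00"]])
def get(n,cam,near):
    L=[r for r in spotter.outline_of(cam,n) if np.hypot(*(np.array(r["pixel"])-near))<15]
    return L[0]["pixels"].astype(np.uint8) if L else None
'''
open("h.py","w").write(s)
E
python3 - <<'E'
from h import *
from scipy.optimize import least_squares
a=read_camera("scene");b=read_camera("top")
obs={}
for c,nr in(("scene",(396,140)),("top",(216,210))):
    m=get("bush_mid",c,nr)
    if m is not None:
        v=cv2.moments(m,True);obs[c]=np.array([v["m10"]/v["m00"],v["m01"]/v["m00"]])
        s=least_squares(lambda q:cent(c,cyl(q[0],q[1],20,0,100))-obs[c],[518,262],diff_step=1e-3).x
        print("bush",c,obs[c].round(1),s.round(1),"area",v["m00"])
for n in("cradle","trough_end","wheel_hub","crank_grip"):
    t=spotter.landmark_of("top",n);s=spotter.landmark_of("scene",n)
    if t and s: print(n,t[0]["pixel"],s[0]["pixel"],tri(t[0]["pixel"],s[0]["pixel"]).round(1))
for c,nr in(("scene",(262,227)),("top",(373,189))):
    m=get("crank_grip",c,nr)
    if m is not None:
        v=cv2.moments(m,True);o=np.array([v["m10"]/v["m00"],v["m01"]/v["m00"]])
        print("grip",c,o,v["m00"],least_squares(lambda q:cent(c,cyl(q[0],q[1],12,107,167))-o,[551,-209],diff_step=1e-3).x.round(1))
A=cv2.resize(a[180:300,240:400],None,fx=5,fy=5,interpolation=cv2.INTER_CUBIC)
B=cv2.resize(a[105:175,340:480],None,fx=4,fy=4,interpolation=cv2.INTER_CUBIC)
cv2.imwrite("pics/slide.png",A);cv2.imwrite("pics/bush.png",B)
cv2.imwrite("pics/topslide.png",cv2.resize(b[150:220,260:400],None,fx=5.5,fy=5.5,interpolation=cv2.INTER_CUBIC))
E
```

```text
bush scene [395.4 140.6] [519.6 260.9] area 469.0
bush top [215.7 209.9] [519.4 256.7] area 220.0
cradle [299.5, 182.3] [346.3, 203.7] [594.2   5.7  69.9]
trough_end [317.7, 181.5] [328.1, 220.2] [596.6 -51.3  53.5]
wheel_hub [362.7, 171.9] [289.5, 233.9] [ 603.5 -177.5  144. ]
crank_grip [373.3, 189.9] [262.9, 227.0] [ 550.4 -208.7  136.5]
grip scene [265.71502591 225.75129534] 193.0 [ 552.2 -203.5]
```

View pics/bush.png

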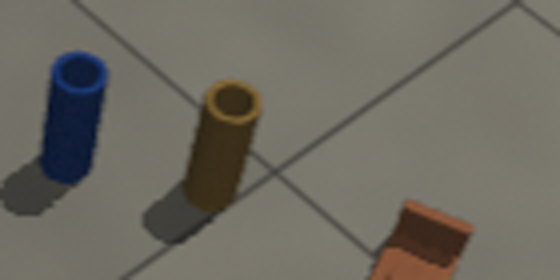

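View pics/slide.png

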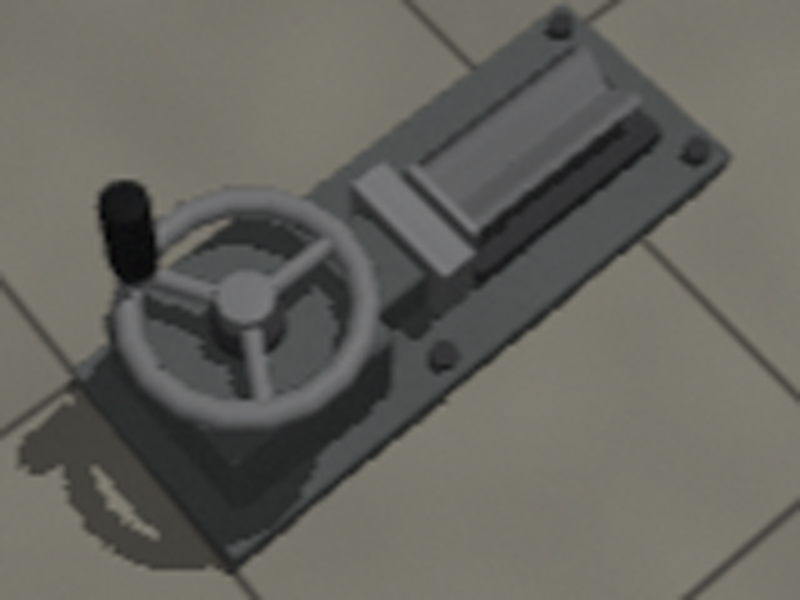

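View pics/topslide.png

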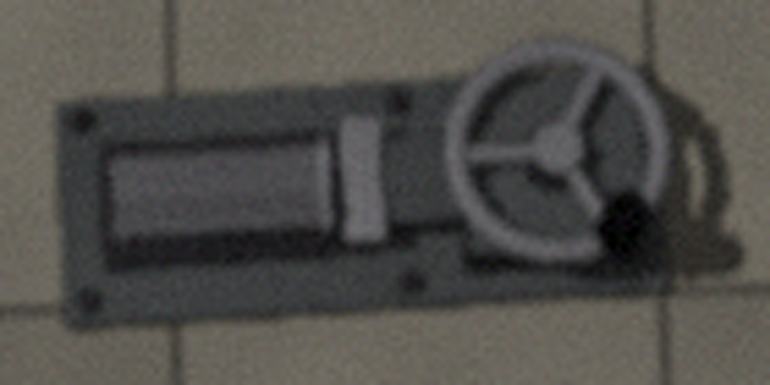

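The yellow bronze tube at scene (396,140) is the bush, and the one beside it at (358,134) is blue. The slide's near bed corners are at scene (386,212), (286,294) and (353,182). The wheel ellipse is centred at about scene (289,241) / top (361.5,177.3), with the handle at scene (265,226).

Run:
```python
from h import *
c1,c2,c3=[atz("scene",p,z) for p,z in(((385.6,211.6),15),((286.4,294),12),((352.6,181.6),15))]
print(c1,c2,c3,np.linalg.norm(c1-c2),np.linalg.norm(c1-c3))
d=c2-c1;print("x dir deg",np.degrees(np.arctan2(d[1],d[0])))
t1,t3=[atz("top",p,15) for p in((270.5,168.5),(272.7,209.6))];print(t1,t3)
print("wheel",atz("scene",(289.2,241.2),101),atz("top",(361.5,177.3),101))
print("topcentre bush rim", atz("scene",(340+233/4,105+102/4),100))
for ang in(-93,-91,-89,-87):
  u=np.array([np.cos(np.radians(ang)),np.sin(np.radians(ang))]);print(ang,u)
```

```text
[656.27211675  96.97407913  15.        ] [ 669.08510078 -241.15132574   12.        ] [530.67410033  92.83228892  15.        ] 338.38138539197263 125.6662888589795
x dir deg -87.82986192765391
[651.06339721  95.43820605  15.        ] [521.66609674  90.20776365  15.        ]
wheel [ 600.43989388 -175.89022891  101.        ] [ 596.23966135 -178.68854282  101.        ]
topcentre bush rim [521.76198215 258.16947664 100.        ]
-93 [-0.05233596 -0.99862953]
-91 [-0.01745241 -0.9998477 ]
-89 [ 0.01745241 -0.9998477 ]
-87 [ 0.05233596 -0.99862953]
```

>>> {"method": "jog_arm", "body": {
  "commands": [
    [0, 0, 0, 0, -9.8],
    [0, 0, 0, 0, -9.8],
    [0, 0, 0, 0, -9.8],
    [0, 0, 0, 0, -9.8],
    [0, 0, 0, 0, -9.8],
    [0, 0, 0, 0, -9.8],
    [0, 0, 0, 0, -9.7],
    [0, 2, 1, 0, 0]
  ],
  "newtons": 25
}}

```text
time_s: 2.75
tcp_pos: [260.3, -552.1, 242.3]
ee_rot: [0.695, 0.719, -0.0, 0.0]
ft_force: [1.0, 0.2, 0.2]
width: 1.001
finger_force: 0.0
```

>>> {"method": "jog_arm", "body": {
  "commands": [
    [0, 5.0, 1.8, 0, 0],
    [0, 5.0, 1.8, 0, 0],
    [0, 5.0, 1.8, 0, 0],
    [0, 5.0, 1.8, 0, 0],
    [0, 5.0, 1.8, 0, 0],
    [0, 5.0, 1.8, 0, 0],
    [0, 5.0, 1.8, 0, 0],
    [0, 5.0, 1.8, 0, 0]
  ]
}}

```text
time_s: 3.75
tcp_pos: [388.8, -143.8, 242.3]
ee_rot: [0.694, 0.72, 0.0, 0.0]
ft_force: [0.7, 0.7, -0.5]
width: 0.999
finger_force: 0.0
```

>>> {"method": "jog_arm", "body": {
  "commands": [
    [0, 5.0, 1.8, 0, 0],
    [0, 5.0, 1.8, 0, 0],
    [0, 5.0, 1.8, 0, 0],
    [0, 5.0, 1.8, 0, 0],
    [0, 5.0, 1.8, 0, 0],
    [0, 5.0, 1.8, 0, 0],
    [0, 5.0, 1.8, 0, 0],
    [0, 0, 0, 0, 0]
  ]
}}

```text
time_s: 4.75
tcp_pos: [500.6, 211.6, 242.2]
ee_rot: [0.692, 0.721, 0.0, -0.001]
ft_force: [0.9, -0.3, -0.3]
width: 0.994
finger_force: 0.0
```

>>> {"method": "jog_arm", "body": {
  "commands": [
    [0, 4.8, 2.1, 0, 0],
    [0, 0, 0, 5.5, 0],
    [0, 0, 0, 5.0, 0],
    [0, 0, 0, 3.0, 0],
    [0, 0, 0, 2.0, 0],
    [0, 0, 0, 0, 0]
  ]
}}

```text
time_s: 5.5
tcp_pos: [519.0, 255.9, 86.0]
ee_rot: [0.694, 0.72, -0.002, -0.001]
ft_force: [0.5, -0.5, 0.2]
width: 1.001
finger_force: 0.0
```

>>> {"method": "jog_arm", "body": {
  "commands": [
    [255, 0, 0, 0, 0],
    [255, 0, 0, 0, 0],
    [255, 0, 0, 0, 0],
    [255, 0, 0, 0, 0],
    [255, 0, 0, 0, 0],
    [255, 0, 0, 0, 0]
  ],
  "newtons": 25
}}

```text
time_s: 6.25
tcp_pos: [521.4, 257.2, 89.1]
ee_rot: [0.693, 0.721, 0.001, 0.0]
ft_force: [-2.1, -0.3, 6.4]
width: 0.456
finger_force: 25.1
```

Run:
```python
from h import *
a=read_camera("scene")
cv2.imwrite("pics/g1.png",cv2.resize(a[90:190,320:480],None,fx=4,fy=4,interpolation=cv2.INTER_CUBIC))
```

```text
(no output)
```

View pics/g1.png

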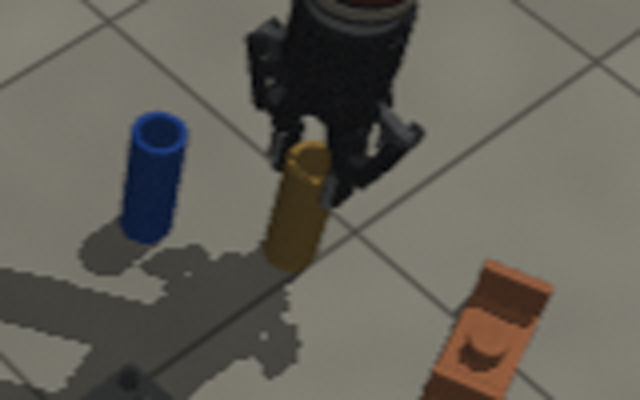

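Bush gripped upright at scene (393,139). Next I tip it over its lower edge towards -y, pivoting between the pads.

>>> {"method": "jog_arm", "body": {
  "commands": [
    [255, -1.2, 0, -0.15, 0],
    [255, -1.2, 0, 0, 0],
    [255, -1.2, 0, 0.15, 0],
    [255, -1.15, 0, 0.3, 0],
    [255, 0, 0, 0, 0]
  ],
  "newtons": 20
}}

```text
time_s: 6.92
tcp_pos: [522.0, 207.1, 83.9]
ee_rot: [0.694, 0.72, -0.001, 0.0]
ft_force: [-2.3, -1.9, 4.8]
width: 0.449
finger_force: 20.2
```

Run:
```python
from h import *
a=read_camera("scene")
cv2.imwrite("pics/g2.png",cv2.resize(a[90:190,320:480],None,fx=4,fy=4,interpolation=cv2.INTER_CUBIC))
```

```text
(no output)
```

View pics/g2.png

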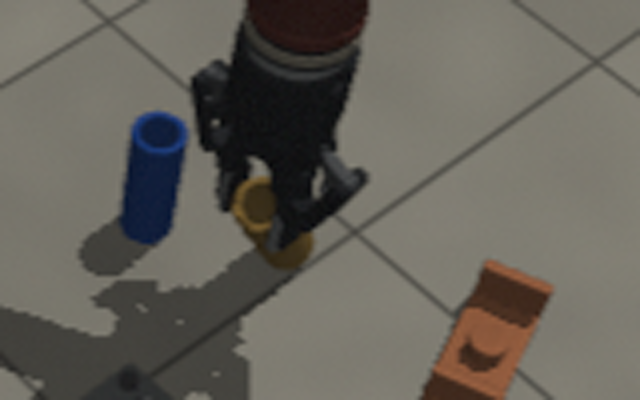

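Tipped about 30° with the lower end still in place (scene ≈(392,155)). Continuing to 90°.

>>> {"method": "jog_arm", "body": {
  "commands": [
    [255, -1.1, 0, 0.45, 0],
    [255, -1.05, 0, 0.6, 0],
    [255, -0.95, 0, 0.7, 0],
    [255, -0.85, 0, 0.85, 0],
    [255, -0.75, 0, 0.95, 0],
    [255, -0.6, 0, 1.0, 0],
    [255, -0.5, 0, 1.1, 0],
    [255, -0.3, 0, 0.7, 0]
  ]
}}

```text
time_s: 7.98
tcp_pos: [524.1, 148.4, 19.4]
ee_rot: [0.694, 0.72, -0.0, -0.001]
ft_force: [-0.2, -0.8, -1.3]
width: 0.452
finger_force: 20.3
```

>>> {"method": "jog_arm", "body": {
  "commands": [
    [255, 0, 0, 0.3, 0],
    [255, 0, 0, 0, 0]
  ]
}}

```text
time_s: 8.22
tcp_pos: [524.4, 148.5, 17.4]
ee_rot: [0.693, 0.721, -0.0, -0.0]
ft_force: [-0.2, -1.8, -1.4]
width: 0.455
finger_force: 20.4
```

Run:
```python
from h import *
a=read_camera("scene")
cv2.imwrite("pics/g3.png",cv2.resize(a[90:190,320:480],None,fx=4,fy=4,interpolation=cv2.INTER_CUBIC))
```

```text
(no output)
```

View pics/g3.png

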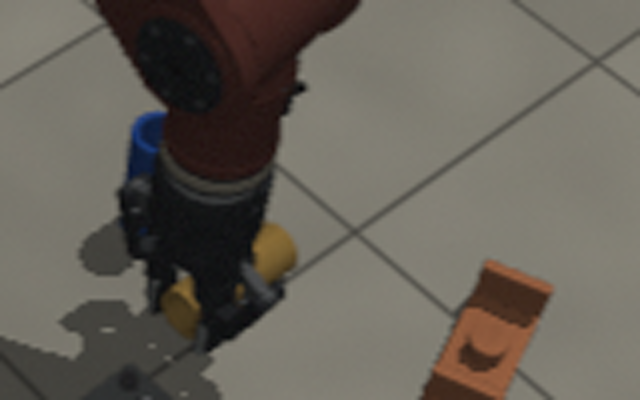

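Bush is lying down, near end at scene (365,167), far end at (391,153). Now working out its centre.

Run:
```python
from h import *
print(atz("scene",(365,166.7),20),atz("scene",(391.5,153),20))
print(proj("scene",[524,140,20]),proj("scene",[523,240,20]))
```

```text
[517.26262503 151.02909638  20.        ] [529.35632913 243.32788456  20.        ]
[363.74111672 170.24205786] [389.11157513 152.20254453]
```

>>> {"method": "jog_arm", "body": {
  "commands": [
    [80, 0, 0, 0, 0],
    [80, 0, 0, 0, 0],
    [80, 0, 0, -0.7, 0],
    [80, 0, 0, 0, 0]
  ]
}}

```text
time_s: 8.78
tcp_pos: [525.9, 148.6, 26.0]
ee_rot: [0.693, 0.721, 0.001, 0.001]
ft_force: [0.6, 0.1, -0.3]
width: 0.684
finger_force: 0.0
```

>>> {"method": "jog_arm", "body": {
  "commands": [
    [80, 2.2, 0, 0, 0],
    [80, 2.2, 0, 0.1, 0],
    [80, 0, 0, 0, 0],
    [255, 0, 0, 0, 0],
    [255, 0, 0, 0, 0],
    [255, 0, 0, 0, 0],
    [255, 0, 0, 0, 0]
  ],
  "newtons": 40
}}

```text
time_s: 9.65
tcp_pos: [524.1, 192.1, 24.6]
ee_rot: [0.693, 0.721, 0.001, 0.001]
ft_force: [1.2, 0.8, 4.4]
width: 0.448
finger_force: 40.2
```

>>> {"method": "jog_arm", "body": {
  "commands": [
    [255, 0, 0, -2, 0],
    [255, 0, 0, -4, 0],
    [255, 0, 0, -5, 0],
    [255, 0, 0, 0, 0]
  ]
}}

```text
time_s: 10.15
tcp_pos: [525.5, 192.8, 138.0]
ee_rot: [0.693, 0.721, 0.003, 0.002]
ft_force: [1.0, 0.3, -5.6]
width: 0.443
finger_force: 42.6
```

Run:
```python
from h import *
a=read_camera("scene")
cv2.imwrite("pics/g4.png",cv2.resize(a[80:240,280:440],None,fx=3.7,fy=3.7,interpolation=cv2.INTER_CUBIC))
```

```text
(no output)
```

View pics/g4.png

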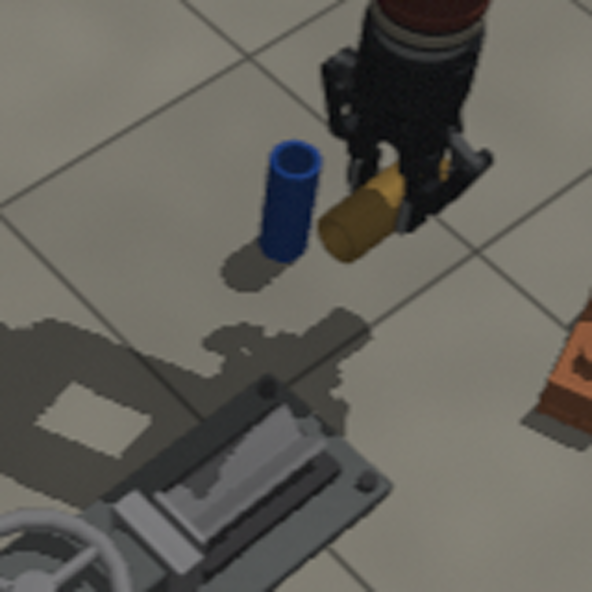

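Held across its middle, level, near end at scene (373,145), weight 5.6 N. The trough is clear, so next is its axis.

Run:
```python
from h import *
print("near end",atz("scene",(372.7,144.9),133))
for p in((367.6,199.6),(335,226.4),(357,190),(323,213)): print(p,atz("scene",p,53)[:2].round(1))
# top crop: trough edges y 150 and 235(crop), x 110..330
for p in((260+110/5.5,150+152/5.5),(260+332/5.5,150+140/5.5),(260+110/5.5,150+238/5.5),(260+332/5.5,150+228/5.5)): print("top",atz("top",p,53)[:2].round(1))
s=state();r=s["ee_rot"];print(np.degrees(np.arctan2(2*r[0]*r[1],r[0]**2-r[1]**2)))
for n in("cradle","trough_end"):
  for c,z in(("scene",63 if n=="cradle" else 55),("top",63 if n=="cradle" else 55)): print(n,c,[(q["p"],atz(c,q["pixel"],z)[:2].round(1)) for q in spotter.landmark_of(c,n)[:1]])
```

```text
near end [531.31330577 147.64146675 133.        ]
(367.6, 199.6) [613.5  65.9]
(335, 226.4) [619.8 -50.4]
(357, 190) [574.5  64.4]
(323, 213) [571.8 -49. ]
top [612.8  63.5]
top [616.  -58.6]
top [564.7  64.2]
top [566.7 -57.2]
92.20110128400717
cradle scene [(0.97, array([593.,   8.]))]
cradle top [(0.76, array([594.6,   4.5]))]
trough_end scene [(0.65, array([588.8, -53.6]))]
trough_end top [(0.61, array([597.1, -50.1]))]
```

>>> {"method": "jog_arm", "body": {
  "commands": [
    [255, -4, 1.2, 0, 0],
    [255, -5, 1.6, 0, 0],
    [255, -5, 1.6, 0, 0],
    [255, -5.1, 1.6, 0, 0],
    [255, 0, 0, 0, 0],
    [255, 0, 0, 3, 0],
    [255, 0, 0, 1.5, 0],
    [255, 0, 0, 0, 0]
  ]
}}

```text
time_s: 11.4
tcp_pos: [587.3, 4.7, 85.5]
ee_rot: [0.693, 0.721, -0.002, -0.003]
ft_force: [-1.6, -0.7, -5.5]
width: 0.447
finger_force: 42.5
```

Run:
```python
from h import *
a=read_camera("scene")
cv2.imwrite("pics/g5.png",cv2.resize(a[120:300,240:420],None,fx=3.3,fy=3.3,interpolation=cv2.INTER_CUBIC))
```

```text
(no output)
```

View pics/g5.png

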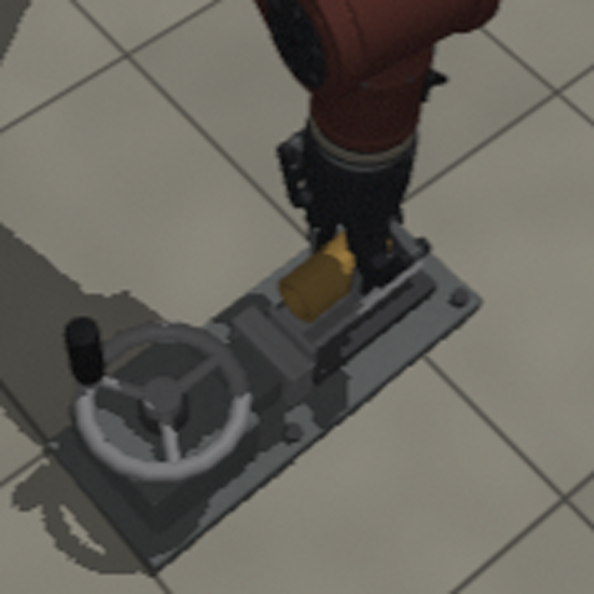

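Bush hangs over the trough, near end at scene (335,208), roughly centred lengthwise. Shift 5 mm across and lower it.

>>> {"method": "jog_arm", "body": {
  "commands": [
    [255, 0, 0.5, 0, 0],
    [255, 0, 0, 0.8, 0],
    [255, 0, 0, 0.6, 0],
    [255, 0, 0, 0.3, 0],
    [255, 0, 0, 0, 0]
  ]
}}

```text
time_s: 12.08
tcp_pos: [594.8, 4.0, 71.2]
ee_rot: [0.693, 0.721, -0.0, -0.0]
ft_force: [0.3, -0.7, -6.8]
width: 0.446
finger_force: 42.5
```

>>> {"method": "jog_arm", "body": {
  "commands": [
    [255, 0, 0, 0.2, 0],
    [255, 0, 0, 0.1, 0],
    [255, 0, 0, 0, 0],
    [255, 0, 0, 0, 0]
  ]
}}

```text
time_s: 12.58
tcp_pos: [595.4, 3.9, 69.1]
ee_rot: [0.693, 0.721, -0.0, 0.0]
ft_force: [-1.6, 1.1, -2.5]
width: 0.444
finger_force: 42.8
```

>>> {"method": "jog_arm", "body": {
  "commands": [
    [255, 0, 0, 0.1, 0],
    [255, 0, 0, 0.1, 0],
    [255, 0, 0, 0, 0],
    [255, 0, 0, 0, 0]
  ]
}}

```text
time_s: 13.08
tcp_pos: [595.5, 3.9, 69.0]
ee_rot: [0.693, 0.721, -0.0, -0.0]
ft_force: [-6.6, -0.0, 8.1]
width: 0.445
finger_force: 43.6
```

>>> {"method": "jog_arm", "body": {
  "commands": [
    [255, 0, -0.2, 0, 0],
    [255, 0, -0.2, 0, 0],
    [255, 0, 0, 0, 0],
    [255, 0, 0, 0, 0]
  ]
}}

```text
time_s: 13.58
tcp_pos: [594.0, 3.6, 68.0]
ee_rot: [0.694, 0.72, 0.002, 0.002]
ft_force: [5.8, 0.4, -0.4]
width: 0.448
finger_force: 43.0
```

>>> {"method": "jog_arm", "body": {
  "commands": [
    [255, 0, 0.2, 0, 0],
    [255, 0, 0, 0, 0],
    [255, 0, 0, 0, 0],
    [200, 0, 0, 0, 0],
    [80, 0, 0, 0, 0],
    [80, 0, 0, 0, 0],
    [80, 0, 0, 0, 0]
  ],
  "newtons": 20
}}

```text
time_s: 14.45
tcp_pos: [592.3, 4.0, 65.9]
ee_rot: [0.693, 0.721, -0.001, -0.001]
ft_force: [0.3, -0.0, -0.6]
width: 0.686
finger_force: 0.0
```

>>> {"method": "jog_arm", "body": {
  "commands": [
    [80, 0, 0, 0, 0],
    [80, 0, 0, -2, 0],
    [80, 0, 0, -4, 0],
    [40, 0, 0, -5, 0],
    [0, 5, 0, -5, 0],
    [0, 5, 0, 0, 0],
    [0, 5, 0, 0, 0],
    [0, 0, 0, 0, 0]
  ]
}}

```text
time_s: 15.45
tcp_pos: [587.7, 151.2, 223.0]
ee_rot: [0.692, 0.722, 0.001, 0.0]
ft_force: [0.0, -0.6, -0.8]
width: 0.999
finger_force: 0.0
```

Run:
```python
from h import *
from scipy.optimize import least_squares
read_camera("scene");read_camera("top")
for n in ("bush_mid","cradle","trough_end","wheel_hub","crank_grip"):
  z={"bush_mid":63,"cradle":63,"trough_end":55}.get(n,137)
  for c in("scene","top"): print(n,c,[(round(q["p"],2),atz(c,q["pixel"],z)[:2].round(1)) for q in spotter.landmark_of(c,n)[:2]])
ang=np.radians(-87.8);u=np.array([np.cos(ang),np.sin(ang)]);v=np.array([-u[1],u[0]])
for c in("scene","top"):
  nr=proj(c,[594,5,63])
  m=get("bush_mid",c,nr)
  if m is None: print("none",c);continue
  y,x=np.nonzero(m);k=cv2.minAreaRect(np.c_[x,y].astype(np.float32));print(c,"rect",k)
  mm=cv2.moments(m,True);o=np.array([mm["m10"],mm["m01"]])/mm["m00"]
  def lay(q,al=ang):
    uu=np.array([np.cos(al),np.sin(al),0]);vv=np.array([-uu[1],uu[0],0])
    return np.array([np.array([q[0],q[1],63])+s*uu+20*(np.cos(t)*vv+np.array([0,0,np.sin(t)])) for s in(-50,50) for t in th])
  s=least_squares(lambda q:cent(c,lay(q))-o,[594,5],diff_step=1e-2).x
  print(c,"centre",s,"model rect",cv2.minAreaRect(np.array([proj(c,p) for p in lay(s)],np.float32)))
print(state()["tcp_pos"])
```

```text
bush_mid scene [(0.96, array([435.4, 183.5]))]
bush_mid top [(0.69, array([589.3,   3.7])), (0.63, array([ 554.3, -215.9]))]
cradle scene [(0.9, array([594.5,  11.8]))]
cradle top [(0.77, array([584.3,   8.3])), (0.63, array([ 615.9, -411.6]))]
trough_end scene [(0.63, array([589.4, -51.1]))]
trough_end top [(0.69, array([588.9, -56.8]))]
wheel_hub scene [(0.62, array([ 594.5, -174.9]))]
wheel_hub top [(0.71, array([ 595.1, -179.1]))]
crank_grip scene [(0.51, array([ 554.6, -199. ]))]
crank_grip top [(0.45, array([ 548.2, -207.2]))]
scene rect ((345.27996826171875, 205.0399627685547), (15.599998474121094, 42.399993896484375), 53.13010025024414)
scene centre [593.40800062   6.14735681] model rect ((345.27484130859375, 204.80506896972656), (16.119518280029297, 42.61848449707031), 51.636322021484375)
top rect ((300.0972900390625, 182.55642700195312), (12.849926948547363, 32.18719482421875), 86.42366790771484)
top centre [593.65430154   3.72605083] model rect ((299.57781982421875, 182.60552978515625), (13.336196899414062, 33.807403564453125), 86.21476745605469)
[587.85451983 147.71786932 220.95304297]
```

Bush is confirmed lying in the trough at about (593.5,5) in both cameras (scene 345,205; top 300,183). Now the handle, at about (552,-206).

>>> {"method": "jog_arm", "body": {
  "commands": [
    [60, -5, -0.7, 0, 0],
    [60, -5, -0.7, 0, 0],
    [60, -5, -0.7, 0, 0],
    [60, -5, -0.7, 0, 0],
    [60, -5, -0.7, 0, 0],
    [60, -5, -0.7, 0, 0],
    [60, -5.2, -0.7, 0, 0],
    [60, 0, 0, 0, 0]
  ]
}}

```text
time_s: 17.15
tcp_pos: [552.0, -209.3, 221.2]
ee_rot: [0.695, 0.719, -0.0, 0.001]
ft_force: [0.3, 0.1, -0.5]
width: 0.764
finger_force: 0.0
```

Run:
```python
from h import *
from scipy.optimize import least_squares
print(state()["tcp_pos"])
read_camera("scene");read_camera("top")
for c in("scene","top"):
  m=get("crank_grip",c,proj(c,[552,-206,137]))
  print(c,[(round(q["p"],2),atz(c,q["pixel"],137)[:2].round(1)) for q in spotter.landmark_of(c,"crank_grip")[:2]])
  if m is not None:
    v=cv2.moments(m,True);o=np.array([v["m10"]/v["m00"],v["m01"]/v["m00"]])
    print("grip",c,o,v["m00"],least_squares(lambda q:cent(c,cyl(q[0],q[1],12,107,167))-o,[551,-209],diff_step=1e-3).x.round(1))
```

```text
[ 552.01018708 -209.29654038  221.16034719]
scene [(0.42, array([ 554.3, -210.4]))]
grip scene [265.4556213  227.75147929] 169.0 [ 556.  -206.9]
top [(0.44, array([ 551.6, -210.5]))]
grip top [371.04166667 191.14583333] 48.0 [ 547.  -200.8]
```

>>> {"method": "jog_arm", "body": {
  "commands": [
    [60, 0.3, 0, 3, 0],
    [60, 0, 0, 3, 0],
    [60, 0, 0, 2.2, 0],
    [60, 0, 0, 1, 0],
    [60, 0, 0, 0, 0]
  ]
}}

```text
time_s: 18.08
tcp_pos: [552.1, -201.8, 128.5]
ee_rot: [0.693, 0.721, -0.0, -0.001]
ft_force: [0.1, 0.5, -0.5]
width: 0.769
finger_force: 0.0
```

>>> {"method": "jog_arm", "body": {
  "commands": [
    [255, 0, 0, 0, 0],
    [255, 0, 0, 0, 0],
    [255, 0, 0, 0, 0],
    [255, 0, 0, 0, 0],
    [255, 0, 0, 0, 0],
    [255, 0, 0, 0, 0]
  ],
  "newtons": 40
}}

```text
time_s: 18.82
tcp_pos: [552.8, -203.2, 130.4]
ee_rot: [0.693, 0.721, 0.0, 0.001]
ft_force: [-2.0, 0.6, 5.5]
width: 0.273
finger_force: 39.2
```

```bash
cat > arc.py <<'E'
import numpy as np,sys
def arc(p0,step,n,a=92.2,R=55):
    for i in range(n):
        f=np.radians([p0+i*step,p0+(i+1)*step]);d=R*np.array([np.cos(f[1])-np.cos(f[0]),np.sin(f[1])-np.sin(f[0])])
        A=np.radians(a);x=np.array([np.cos(A),np.sin(A)]);y=np.array([np.sin(A),-np.cos(A)])
        print(round(p0+(i+1)*step,1),"x %.2f y %.2f"%(d@x/10,d@y/10))
arc(*map(float,sys.argv[1:3]),int(sys.argv[3]))
E
python3 arc.py -149 -20 8; echo; python3 arc.py -309 -5 64
```

```text
-169.0 x 1.81 y -0.62
-189.0 x 1.91 y 0.04
-209.0 x 1.78 y 0.69
-229.0 x 1.44 y 1.26
-249.0 x 0.92 y 1.67
-269.0 x 0.29 y 1.89
-289.0 x -0.37 y 1.87
-309.0 x -0.99 y 1.63

-314.0 x -0.33 y 0.35
-319.0 x -0.36 y 0.32
-324.0 x -0.39 y 0.28
-329.0 x -0.41 y 0.25
-334.0 x -0.43 y 0.21
-339.0 x -0.45 y 0.17
-344.0 x -0.46 y 0.13
-349.0 x -0.47 y 0.09
-354.0 x -0.48 y 0.05
-359.0 x -0.48 y 0.01
-364.0 x -0.48 y -0.03
-369.0 x -0.47 y -0.07
-374.0 x -0.47 y -0.11
-379.0 x -0.45 y -0.15
-384.0 x -0.44 y -0.19
-389.0 x -0.42 y -0.23
-394.0 x -0.40 y -0.27
-399.0 x -0.37 y -0.30
-404.0 x -0.35 y -0.33
-409.0 x -0.32 y -0.36
-414.0 x -0.28 y -0.39
-419.0 x -0.25 y -0.41
-424.0 x -0.21 y -0.43
-429.0 x -0.17 y -0.45
-434.0 x -0.13 y -0.46
-439.0 x -0.09 y -0.47
-444.0 x -0.05 y -0.48
-449.0 x -0.01 y -0.48
-454.0 x 0.03 y -0.48
-459.0 x 0.07 y -0.47
-464.0 x 0.11 y -0.47
-469.0 x 0.15 y -0.45
-474.0 x 0.19 y -0.44
-479.0 x 0.23 y -0.42
-484.0 x 0.27 y -0.40
-489.0 x 0.30 y -0.37
-494.0 x 0.33 y -0.35
-499.0 x 0.36 y -0.32
-504.0 x 0.39 y -0.28
-509.0 x 0.41 y -0.25
-514.0 x 0.43 y -0.21
-519.0 x 0.45 y -0.17
-524.0 x 0.46 y -0.13
-529.0 x 0.47 y -0.09
-534.0 x 0.48 y -0.05
-539.0 x 0.48 y -0.01
-544.0 x 0.48 y 0.03
-549.0 x 0.47 y 0.07
-554.0 x 0.47 y 0.11
-559.0 x 0.45 y 0.15
-564.0 x 0.44 y 0.19
-569.0 x 0.42 y 0.23
-574.0 x 0.40 y 0.27
-579.0 x 0.37 y 0.30
-584.0 x 0.35 y 0.33
-589.0 x 0.32 y 0.36
-594.0 x 0.28 y 0.39
-599.0 x 0.25 y 0.41
-604.0 x 0.21 y 0.43
-609.0 x 0.17 y 0.45
-614.0 x 0.13 y 0.46
-619.0 x 0.09 y 0.47
-624.0 x 0.05 y 0.48
-629.0 x 0.01 y 0.48
```

>>> {"method": "jog_arm", "body": {
  "commands": [
    [255, 1.8, -0.6, 0, 0],
    [255, 1.9, 0, 0, 0],
    [255, 1.8, 0.7, 0, 0],
    [255, 1.45, 1.25, 0, 0],
    [255, 0, 0, 0, 0]
  ],
  "newtons": 25
}}

```text
time_s: 19.45
tcp_pos: [564.8, -131.6, 130.4]
ee_rot: [0.693, 0.721, 0.001, 0.001]
ft_force: [0.0, 2.6, 6.6]
width: 0.27
finger_force: 39.5
```

>>> {"method": "jog_arm", "body": {
  "commands": [
    [255, 0.9, 1.65, 0, 0],
    [255, 0.3, 1.9, 0, 0],
    [255, -0.35, 1.85, 0, 0],
    [255, -1.0, 1.65, 0, 0],
    [255, 0, 0, 0, 0]
  ]
}}

```text
time_s: 20.08
tcp_pos: [635.8, -132.9, 130.4]
ee_rot: [0.694, 0.72, 0.001, 0.002]
ft_force: [3.1, -0.4, 5.4]
width: 0.266
finger_force: 39.5
```

>>> {"method": "jog_arm", "body": {
  "commands": [
    [255, -0.33, 0.35, 0, 0],
    [255, -0.36, 0.32, 0, 0],
    [255, -0.39, 0.28, 0, 0],
    [255, -0.41, 0.25, 0, 0],
    [255, -0.43, 0.21, 0, 0]
  ],
  "newtons": 25
}}

```text
time_s: 20.7
tcp_pos: [648.7, -149.5, 130.4]
ee_rot: [0.693, 0.721, 0.001, 0.0]
ft_force: [-1.1, 1.8, 6.7]
width: 0.27
finger_force: 39.6
```

>>> {"method": "jog_arm", "body": {
  "commands": [
    [255, -0.45, 0.17, 0, 0],
    [255, -0.46, 0.13, 0, 0],
    [255, -0.47, 0.09, 0, 0],
    [255, -0.48, 0.05, 0, 0]
  ]
}}

```text
time_s: 21.2
tcp_pos: [654.1, -167.9, 130.4]
ee_rot: [0.693, 0.721, 0.001, 0.0]
ft_force: [0.4, 2.9, 6.2]
width: 0.271
finger_force: 39.6
```

>>> {"method": "jog_arm", "body": {
  "commands": [
    [255, -0.48, 0.01, 0, 0],
    [255, -0.48, -0.03, 0, 0],
    [255, -0.47, -0.07, 0, 0],
    [255, -0.47, -0.11, 0, 0]
  ]
}}

```text
time_s: 21.7
tcp_pos: [653.0, -187.0, 130.4]
ee_rot: [0.693, 0.721, 0.001, 0.001]
ft_force: [0.8, 2.0, 7.8]
width: 0.267
finger_force: 39.5
```

>>> {"method": "jog_arm", "body": {
  "commands": [
    [255, -0.45, -0.15, 0, 0],
    [255, -0.44, -0.19, 0, 0],
    [255, -0.42, -0.23, 0, 0],
    [255, -0.4, -0.27, 0, 0]
  ]
}}

```text
time_s: 22.2
tcp_pos: [645.4, -204.6, 130.4]
ee_rot: [0.693, 0.721, 0.001, 0.001]
ft_force: [1.8, 2.3, 6.3]
width: 0.268
finger_force: 39.5
```

>>> {"method": "jog_arm", "body": {
  "commands": [
    [255, -0.37, -0.3, 0, 0],
    [255, -0.35, -0.33, 0, 0],
    [255, -0.32, -0.36, 0, 0],
    [255, -0.28, -0.39, 0, 0]
  ]
}}

```text
time_s: 22.7
tcp_pos: [632.1, -218.5, 130.4]
ee_rot: [0.693, 0.721, 0.001, 0.001]
ft_force: [0.8, 0.9, 5.7]
width: 0.271
finger_force: 39.5
```

>>> {"method": "jog_arm", "body": {
  "commands": [
    [255, -0.25, -0.41, 0, 0],
    [255, -0.21, -0.43, 0, 0],
    [255, -0.17, -0.45, 0, 0],
    [255, -0.13, -0.46, 0, 0]
  ]
}}

```text
time_s: 23.2
tcp_pos: [615.0, -227.0, 130.4]
ee_rot: [0.693, 0.721, 0.001, 0.001]
ft_force: [2.0, 0.8, 5.2]
width: 0.269
finger_force: 39.4
```

>>> {"method": "jog_arm", "body": {
  "commands": [
    [255, -0.09, -0.47, 0, 0],
    [255, -0.05, -0.48, 0, 0],
    [255, -0.01, -0.48, 0, 0],
    [255, 0.03, -0.48, 0, 0]
  ]
}}

```text
time_s: 23.7
tcp_pos: [600.8, -229.2, 130.6]
ee_rot: [0.694, 0.72, 0.005, 0.007]
ft_force: [22.6, -0.1, -7.2]
width: 0.271
finger_force: 39.1
```

Stop reached: 22 N resisting at (601,-229), 0.83 turn from the start. Hold, then compute the return arc.

>>> {"method": "jog_arm", "body": {
  "commands": [
    [255, 0, 0, 0, 0],
    [255, 0, 0, 0, 0]
  ]
}}

```text
time_s: 23.95
tcp_pos: [600.9, -229.2, 130.5]
ee_rot: [0.694, 0.72, 0.005, 0.007]
ft_force: [16.6, -0.6, -2.9]
width: 0.268
finger_force: 39.3
```

```bash
python3 - <<'E'
import numpy as np
from scipy.optimize import least_squares
P=np.array([(552.8,-203.2),(564.8,-131.6),(635.8,-132.9),(648.7,-149.5),(654.1,-167.9),(653,-187),(645.4,-204.6),(632.1,-218.5),(615,-227),(600.8,-229.2)])
print(least_squares(lambda c:np.hypot(*(P-c[:2]).T)-c[2],[599,-177,55]).x)
E
python3 arc.py -88.5 22.5 16
```

```text
[ 599.53001001 -174.22378157   54.98648962]
-66.0 x 0.39 y 2.11
-43.5 x 1.17 y 1.80
-21.0 x 1.77 y 1.21
1.5 x 2.10 y 0.44
24.0 x 2.11 y -0.39
46.5 x 1.80 y -1.17
69.0 x 1.21 y -1.77
91.5 x 0.44 y -2.10
114.0 x -0.39 y -2.11
136.5 x -1.17 y -1.80
159.0 x -1.77 y -1.21
181.5 x -2.10 y -0.44
204.0 x -2.11 y 0.39
226.5 x -1.80 y 1.17
249.0 x -1.21 y 1.77
271.5 x -0.44 y 2.10
```

>>> {"method": "jog_arm", "body": {
  "commands": [
    [255, 0, 0.4, 0, 0],
    [255, 0.39, 2.11, 0, 0],
    [255, 1.17, 1.8, 0, 0],
    [255, 1.77, 1.21, 0, 0],
    [255, 2.1, 0.44, 0, 0],
    [255, 0, 0, 0, 0]
  ]
}}

```text
time_s: 24.7
tcp_pos: [654.3, -170.4, 130.4]
ee_rot: [0.693, 0.721, 0.002, 0.001]
ft_force: [5.1, 2.6, 4.9]
width: 0.27
finger_force: 39.4
```

>>> {"method": "jog_arm", "body": {
  "commands": [
    [255, 2.11, -0.39, 0, 0],
    [255, 1.8, -1.17, 0, 0],
    [255, 1.21, -1.77, 0, 0],
    [255, 0.44, -2.1, 0, 0],
    [255, -0.39, -2.11, 0, 0],
    [255, -1.17, -1.8, 0, 0],
    [255, -1.77, -1.21, 0, 0],
    [255, -2.1, -0.44, 0, 0]
  ]
}}

```text
time_s: 25.7
tcp_pos: [544.3, -175.2, 130.4]
ee_rot: [0.694, 0.72, 0.003, 0.002]
ft_force: [9.7, 2.7, 2.0]
width: 0.265
finger_force: 39.4
```

>>> {"method": "jog_arm", "body": {
  "commands": [
    [255, -2.11, 0.39, 0, 0],
    [255, -1.8, 1.17, 0, 0],
    [255, -1.21, 1.77, 0, 0],
    [255, -0.44, 2.1, 0, 0],
    [255, 0, 0, 0, 0]
  ]
}}

```text
time_s: 26.32
tcp_pos: [600.8, -229.2, 130.4]
ee_rot: [0.693, 0.721, 0.001, 0.001]
ft_force: [1.4, 0.6, 7.1]
width: 0.267
finger_force: 39.6
```

One full turn, back exactly at (600.8,-229.2). Second turn.

>>> {"method": "jog_arm", "body": {
  "commands": [
    [255, 0.39, 2.11, 0, 0],
    [255, 1.17, 1.8, 0, 0],
    [255, 1.77, 1.21, 0, 0],
    [255, 2.1, 0.44, 0, 0],
    [255, 2.11, -0.39, 0, 0],
    [255, 1.8, -1.17, 0, 0],
    [255, 1.21, -1.77, 0, 0],
    [255, 0.44, -2.1, 0, 0]
  ]
}}

```text
time_s: 27.32
tcp_pos: [596.7, -119.1, 130.4]
ee_rot: [0.693, 0.721, 0.001, 0.002]
ft_force: [3.1, -6.7, 5.8]
width: 0.27
finger_force: 39.4
```

>>> {"method": "jog_arm", "body": {
  "commands": [
    [255, -0.39, -2.11, 0, 0],
    [255, -1.17, -1.8, 0, 0],
    [255, -1.77, -1.21, 0, 0],
    [255, -2.1, -0.44, 0, 0],
    [255, -2.11, 0.39, 0, 0],
    [255, -1.8, 1.17, 0, 0],
    [255, -1.21, 1.77, 0, 0],
    [255, -0.44, 2.1, 0, 0]
  ]
}}

```text
time_s: 28.32
tcp_pos: [598.5, -229.3, 130.4]
ee_rot: [0.694, 0.72, -0.0, -0.001]
ft_force: [-3.2, 3.7, 11.4]
width: 0.266
finger_force: 40.0
```

>>> {"method": "jog_arm", "body": {
  "commands": [
    [255, 0, 0, 0, 0],
    [255, 0, 0, 0, 0],
    [255, 0, 0, 0, 0],
    [255, 0, 0, 0, 0]
  ]
}}

```text
time_s: 28.82
tcp_pos: [599.8, -229.2, 130.4]
ee_rot: [0.693, 0.721, 0.001, 0.001]
ft_force: [2.8, -0.6, 6.2]
width: 0.271
finger_force: 39.6
```

Run:
```python
from h import *
from scipy.optimize import least_squares
s=state();print(s["tcp_pos"],s["width"],s["finger_force"])
read_camera("scene");read_camera("top")
for c in("scene","top"):
  for n,z in(("bush_mid",63),("cradle",63),("crank_grip",137),("shoe_holder",0),("buffer",0),("scraper",0)):
    print(n,c,[(round(q["p"],2),atz(c,q["pixel"],z)[:2].round(1)) for q in spotter.landmark_of(c,n)[:3]])
  m=get("bush_mid",c,proj(c,[594,10,63]))
  if m is not None:
    y,x=np.nonzero(m);print(c,"rect",cv2.minAreaRect(np.c_[x,y].astype(np.float32)))
```

```text
[ 599.77675247 -229.18744619  130.37772584] 0.27127841665631663 39.61331784725189
bush_mid scene [(0.89, array([594.6,   2.9])), (0.81, array([440.9, 186.9])), (0.41, array([590.2,  11.2]))]
cradle scene [(0.69, array([586.2,  25.6]))]
crank_grip scene [(0.37, array([ 599.8, -227.2]))]
shoe_holder scene [(0.78, array([664.6, 296.7]))]
buffer scene [(0.83, array([ 459.7, -432.6]))]
scraper scene [(0.89, array([ 636., -419.]))]
scene rect ((347.280029296875, 204.0400390625), (16.000003814697266, 41.200008392333984), 53.130104064941406)
bush_mid top [(0.67, array([424.5, 181.3]))]
cradle top [(0.77, array([582.3,  12.9]))]
crank_grip top []
shoe_holder top [(0.9, array([664.2, 292.6]))]
buffer top [(0.69, array([ 456.7, -435.1]))]
scraper top [(0.75, array([ 628.2, -424.5]))]
top rect ((298.0430908203125, 182.775390625), (13.201865196228027, 33.83671188354492), 86.8201675415039)
```

The wheel is back at its stop position plus two turns (1 mm off), the bush is seated and has moved with the carriage, and the bystanders haven't moved. Handing in.

```bash
python3 -c "
from workcell import job
print(job.hand_in())"
```

```text
the job is handed in; nothing more can be done
None
```

The job is handed in; the hand-in gave no verdict back. The bush lies released in the trough, the wheel was wound to its stop and backed off two turns (handle about 1 mm from its stop position), the gripper still holds the handle at about 40 N, and the shoe holder, buffer and scraper show no real shift.

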